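# Tip the steel rods into the slotted stock box

## Robot

A 6-joint arm with a two-finger parallel gripper is mounted at the origin on the work surface. World frame = base frame: x ahead of the robot, y to its left, z up, the work surface at z = 0. Lengths are in m, angles in degrees, forces in N, time in s.
With the tool pointing down it reaches from about 0.35 to 0.875 m from the base axis. Payload 4.2 kg.
Tool frame: the origin (TCP) lies midway between the tips of the shut fingers; the grasp point (between the pads) lies 19 mm behind it; z points along the fingers, y is the line along which they close (so a half turn about z gives the same grasp; the last joint's range is limited). The gripper opens to 85 mm and grips with 20 to 120 N. Pads are 22 mm wide; open, the fingers measure 114 mm over their backs; the gripper's body (76 mm by 85 mm) begins 54 mm behind the grasp point. The pads swing forward as they close: fully open they stand 13 mm farther back than shut.
Start: joints at [83.858, 22.042, 0.453, 0, -68.411, -14.817], TCP at [0.224, 0.584, 0.231] pointing down, gripper open.
Joint ranges: [-179.83, 179.83], [-69.29, 118.12], [-61.27, 80.66], [-181.25, 117.63], [-171.15, -9.14], [-177.46, 177.46]. Speed limits (degrees/s): [159.86, 159.86, 180, 180, 180, 180].

## Interface

Orientations are given as [roll, pitch, yaw] about the fixed x, y, z axes, in that order (R = Rz(yaw) Ry(pitch) Rx(roll)).
In Python, from plant import monitor, snapshot, ticket gives the robot as it stands.
- The arm moves only by the tool arm_command, never from a script. Its argument "rows" is a list that holds one entry, the list of rows, each a list of 7 numbers: the opening, from 0 (shut) to 1 (fully open), then the shift along the tool's x, y, z in cm, then the turn, a rotation vector about the tool's x, y, z in degrees. A call has 1 to 12 rows; each row shifts and turns the commanded pose from where the row before left it, along the tool's axes as they then stand; what a row does not reach is not made up. A row lasts 1/12 s, in which the tool goes at most 41.7 mm and 7.16 degrees, less where a joint would pass 70% of its speed; a pose out of reach is approached as far as the arm can. A call is refused whole if a number of a shift passes 4.17 or a number of a turn 7.16, either way. A call with a gripper value outside its range is refused whole. The fingers move at their own pace and stop on an object; "squeeze" is the grip in N (left out, the last holds). Time passes only in rows, so rows that do not move let the fingers close. It gives the time, the measured TCP pose, the force, the opening and the grip force at its end, in the units of the state.
- monitor.observe(): the state, without advancing time (a new reading comes with each control period).
- snapshot(name): name is "scene" or "top" or "wrist"; returns a dict with "frame" (480x640x3 uint8, red, green, blue), "camera_matrix" (3x3 intrinsics, pixels), "cam_to_world" (4x4, takes a point from camera to world coordinates); the wrist camera has in their place "hand_eye" (4x4, takes a point from camera to tool coordinates, whose origin is the TCP and whose axes are the flange's). Camera axes: x right, y down, z forward; pixel columns grow to the right and rows downward; lengths in m; the calibration is good to about 2 mm. A picture is of the moment at which its call begins: read the wrist's pose just before it. There is no depth.
- ticket.close_job(): hands the job in; it is judged then, once.
The state is a dict: "clock": time; "joints": joint angles; "qvel": joint speeds; "effort": joint torques, N m; "position": TCP position; "tcp_rot": TCP orientation; "ft_force": force on the tool from outside, world axes, zero at the start; "moment": the same for the moment, N m; "gripper_width": finger opening in m; "gripper_force": force on a finger pad.
Only numpy, scipy, OpenCV 4.12 (cv2) and the standard library are available. Lean on these libraries where they do the work, as an engineer would, in place of code of your own. Each camera call takes 0.05 s, during which the arm holds its last target. There are 200 camera calls.

## Task

Pick up the small plywood tray that holds the two long steel rods, carry it with the rods in it to the slotted stock box, turn it so that the rods lie along the slot, and tip both rods through the slot into the box. Then stand the empty tray upright on the table again and let go of it.

Things in the scene. Friction and masses are not known exactly. Their poses are not given: they have to be found in the camera images.
- tray_grip (a point): Grip point of the plywood rod tray (82 x 142 mm, 0.2 kg): mid-thickness and mid-length of its upright back board (12 thick, 142 long, 88 high), 64 mm above the tray's underside. z up, y along board and rods, -x to the open front. Front edge of its floor, where rods roll out: 70 mm in -x, 41 below; a foot under it: 59 in -x, 64 below. A like tray with two 26 mm offcuts is not wanted.
- slot (a point): Centre of the slot in the top of the fixed plywood stock box (110 x 240 mm, 70 high), level with its top, 70 mm above the table. z up; slot 180 mm long along y, 44 wide in x. Guide boards slope up and out at 45 degrees from its long sides to a mouth 84 mm wide, with end boards; their rims are 20 mm above this point. Same either way round.
- rod1_mid (a point): Centre of a steel rod, 10 mm thick, 120 long, 75 g; its y axis runs along it, the others turn as it rolls. It starts in the tray at the foot of the back board, over 40 mm below the grip point. The tray's floor slopes 15 degrees down to that board, so rods stay in while it is level and roll out once the open front is tipped down well past 15 degrees (40 empties it).
- rod2_mid (a point): Centre of the second steel rod, same as the first (10 mm thick, 120 long, 75 g), beside it and parallel to it in the tray, on the side of the open front; its y axis runs along it.
There are look-alikes about, which are no part of the job. What is shaped like the part that bears tray_grip but orange, pink or red is not meant.

How it is judged:
By the outcome, as a careful person would: the job done as asked, in the order asked, and still so for the second after the job is handed in, with the robot touching nothing.
It also fails if it takes over 58 s, if anything falls off the work surface, if the arm or the gripper's body presses on something with over 40 N, if the wrist force passes 120 N, or if a joint passes its speed limit or range.

## Working session

There is one attempt and no reset: what is moved stays moved. The work goes in short steps, Python scripts to look and compute and a tool call to move; the robot and the scene stay as the last step left them, time stands still between calls to the robot, and variables do not carry over. Pictures are saved under pics/ and viewed, at most 10 in all, crops included, and the job is handed in when it is done.

Besides the shell and the picture viewer there is one more tool, called after "Request:" by a JSON object that holds its "op" and its "data". arm_command: Moves the arm, as the interface text tells. Its arguments: {"type":"object","properties":{"rows":{"type":"array","items":{"type":"array","items":{"type":"array","items":{"type":"number"}}}},"squeeze":{"type":"number"}},"required":["rows"]}

```bash
mkdir -p pics; cat > h.py <<'E'
import numpy as np, cv2
from plant import monitor, snapshot, ticket
from scipy.spatial.transform import Rotation as R
def save(n,f): cv2.imwrite('pics/'+n+'.png',f[:,:,::-1])
def ray(K,T,u,v,z):
    d=T[:3,:3]@np.linalg.solve(K,[u,v,1]);o=T[:3,3];return o+d*(z-o[2])/d[2]
def proj(K,T,p):
    c=np.linalg.inv(T)@np.append(p,1);q=K@c[:3];return q[:2]/q[2]
E
python3 - <<'E'
from h import *
import pickle
s=snapshot('scene');t=snapshot('top')
pickle.dump((s,t),open('st.pkl','wb'))
save('top',t['frame']);save('scene',s['frame'])
print(t['camera_matrix'],t['cam_to_world'],s['cam_to_world']);print(monitor.observe())
E
```

```text
[[598.54187029   0.         319.96970682]
 [  0.         598.54187029 243.19857957]
 [  0.           0.           1.        ]] [[-0.02406137 -0.99194963  0.12432614  0.23802833]
 [-0.99969455  0.02457642  0.00261045 -0.03465178]
 [-0.00564493 -0.12422536 -0.99223797  1.18156475]
 [ 0.          0.          0.          1.        ]] [[ 0.82120345  0.37468674 -0.43038906  0.74768305]
 [ 0.5706183  -0.53333663  0.62445721 -0.52629666]
 [ 0.00443358 -0.75839428 -0.65178099  0.59071428]
 [ 0.          0.          0.          1.        ]]
{'clock': 0.1, 'joints': array([ 8.38573647e+01,  2.20863603e+01,  3.87048712e-01, -2.36940605e-02,
       -6.84115300e+01, -1.48156326e+01]), 'qvel': array([ 0.01749864,  0.06991757,  0.21202231,  0.15373188, -0.00824109,
       -0.03081749]), 'effort': array([ 6.97033283e-04, -3.93316591e+01,  1.88931370e+01,  4.19791952e+00,
       -2.55701329e-03,  5.83800187e-06]), 'position': array([0.22336849, 0.58316099, 0.23033131]), 'tcp_rot': array([ 1.79887212e+02, -7.06056380e-03, -2.09670002e+01]), 'ft_force': array([ 0.45367695, -0.42158554,  0.76728372]), 'moment': array([-0.03541585,  0.02118893,  0.01750185]), 'gripper_force': 0.0, 'gripper_width': 0.08542183676334882}
```

View pics/top.png

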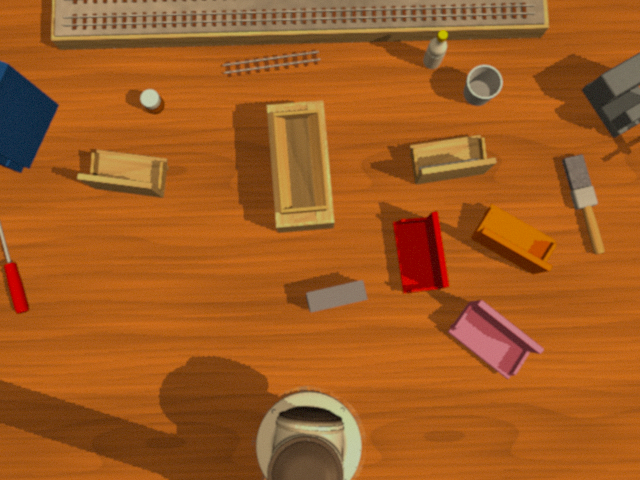

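View pics/scene.png

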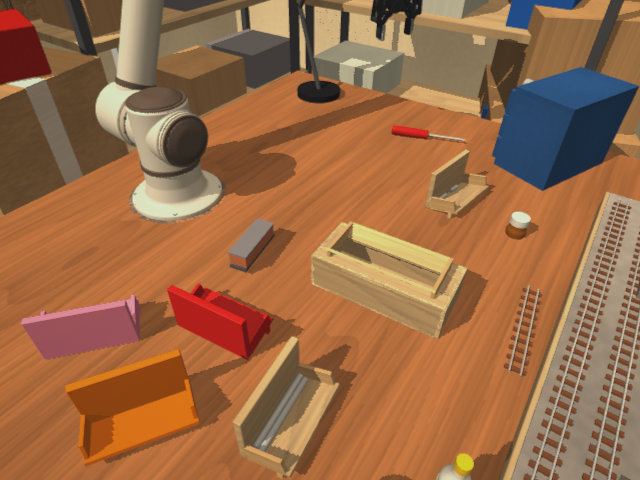

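Plywood tray candidates in the top image are (128,172), which is scene (457,185), and (453,160), which is scene (288,408). The second shows two long rods, so it fits. I'll confirm it in an enlarged crop.

```bash
python3 - <<'E'
from h import *
import pickle
s,t=pickle.load(open('st.pkl','rb'))
f=lambda im,x,y,w,h,k:cv2.resize(im[y:y+h,x:x+w],(w*k,h*k),interpolation=cv2.INTER_CUBIC)
A=f(t['frame'],400,125,100,75,4)   # 400x300
B=f(t['frame'],255,90,100,150,4)   # 400x600
C=f(s['frame'],225,335,130,140,2)
D=f(s['frame'],415,140,80,80,2)
o=np.zeros((600,800,3),np.uint8)
o[:300,:400]=A;o[:,400:]=B;o[300:580,:260]=C;o[300:460,230+10:400]=D
save('crop',o)
E
```

```text
(no output)
```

View pics/crop.png

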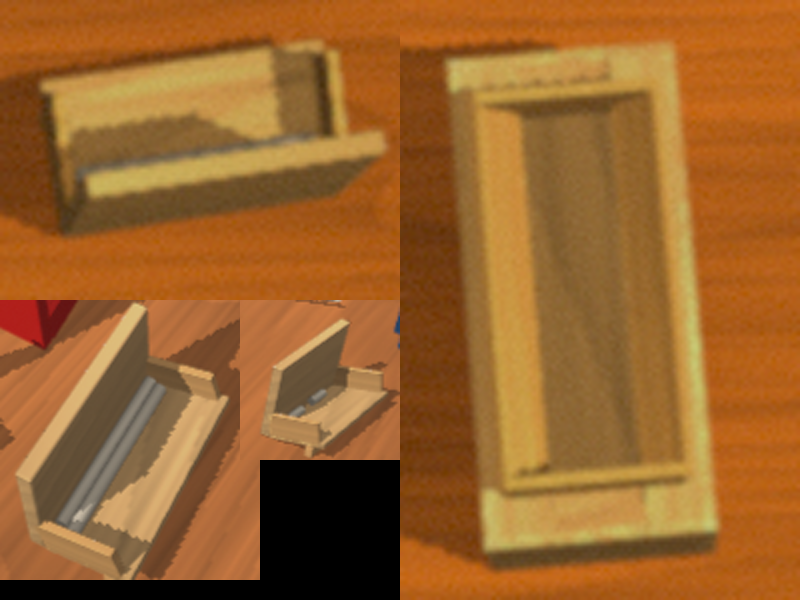

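Crop confirms it: the near tray holds two long rods running its full length, and the far one holds short offcuts. Board top face ends in the top image: (421.5,171.8) and (496.3,160.5). Box top corners: (266.8,105), (323,100.5), (334.5,223.8), (276.3,228).

```bash
python3 - <<'E'
from h import *
import pickle
s,t=pickle.load(open('st.pkl','rb'))
K,T=t['camera_matrix'],t['cam_to_world']
a,b=[ray(K,T,*p,.088) for p in [(421.5,171.8),(496.3,160.5)]]
print('board',a,b,np.linalg.norm(a-b),(a+b)/2,np.degrees(np.arctan2(*(a-b)[1::-1])))
c=[ray(K,T,*p,.07) for p in [(266.8,105),(323,100.5),(334.5,223.8),(276.3,228)]]
print(np.round(c,4),np.mean(c,0));print([np.linalg.norm(c[i]-c[i-1]) for i in range(4)])
for d in (c[0]-c[3],c[1]-c[2]):print('box y dir',np.degrees(np.arctan2(d[1],d[0])))
E
```

```text
board [ 0.50468808 -0.22455335  0.088     ] [ 0.52273634 -0.365267    0.088     ] 0.14186638542035648 [ 0.51371221 -0.29491017  0.088     ] 97.30898545477416
[[ 0.6483  0.0643  0.07  ]
 [ 0.6545 -0.0442  0.07  ]
 [ 0.4134 -0.0599  0.07  ]
 [ 0.4081  0.0496  0.07  ]] [0.53108037 0.00243584 0.07      ]
[np.float64(0.2406953563353928), np.float64(0.10873387368942246), np.float64(0.24167460004219435), np.float64(0.1096175498525152)]
box y dir 3.5074644113728324
box y dir 3.714922456417892
```

Request:
{"op": "arm_command", "data": {"rows": [[[1, 3.3, 2.15, 0, 0, 0, 0], [1, 3.3, 2.15, 0, 0, 0, 0], [1, 3.3, 2.15, 0, 0, 0, 0], [1, 3.3, 2.15, 0, 0, 0, 0], [1, 3.3, 2.15, 0, 0, 0, 0], [1, 3.3, 2.15, 0, 0, 0, 0], [1, 3.3, 2.15, 0, 0, 0, 0], [1, 3.3, 2.15, 0, 0, 0, 0], [1, 3.3, 2.15, 0, 0, 0, 0], [1, 3.3, 2.15, 0, 0, 0, 0], [1, 3.3, 2.15, 0, 0, 0, 0], [1, 3.3, 2.15, 0, 0, 0, 0]]]}}

```text
clock: 1.1
position: [0.5016, 0.1992, 0.2311]
tcp_rot: [180.0, 0.0, -20.9]
ft_force: [0.6, 0.2, -0.3]
gripper_width: 0.0854
gripper_force: 0.0
```

Request:
{"op": "arm_command", "data": {"rows": [[[1, 1.6, 3.8, 0, 0, 0, 0], [1, 1.6, 3.8, 0, 0, 0, 0], [1, 1.6, 3.8, 0, 0, 0, 0], [1, 1.6, 3.8, 0, 0, 0, 0], [1, 1.6, 3.8, 0, 0, 0, 0], [1, 1.6, 3.8, 0, 0, 0, 0], [1, 1.6, 3.8, 0, 0, 0, 0], [1, 1.6, 3.8, 0, 0, 0, 0], [1, 1.6, 3.8, 0, 0, 0, 0], [1, 1.6, 3.8, 0, 0, 0, 0], [1, 1.6, 3.8, 0, 0, 0, 0], [1, 1.6, 3.8, 0, 0, 0, 0]]]}}

```text
clock: 2.1
position: [0.5166, -0.2954, 0.2309]
tcp_rot: [-180.0, 0.0, -21.0]
ft_force: [1.6, 1.8, 0.4]
gripper_width: 0.0855
gripper_force: 0.0
```

Request:
{"op": "arm_command", "data": {"rows": [[[1, 0, 0, 0, 0, 0, 6.17], [1, 0, 0, 0, 0, 0, 6.17], [1, 0, 0, 0, 0, 0, 6.17], [1, 0, 0, 0, 0, 0, 6.17], [1, 0, 0, 0, 0, 0, 6.17], [1, 0, 0, 0, 0, 0, 6.17], [1, 0, 0, 0, 0, 0, 6.17], [1, 0, 0, 0, 0, 0, 6.17], [1, 0, 0, 0, 0, 0, 6.17], [1, 0, 0, 0, 0, 0, 6.17], [1, 0, 0, 0, 0, 0, 0], [1, 0, 0, 0, 0, 0, 0]]]}}

```text
clock: 3.1
position: [0.517, -0.2934, 0.2309]
tcp_rot: [180.0, 0.0, -82.5]
ft_force: [0.0, -0.0, -0.0]
gripper_width: 0.085
gripper_force: 0.0
```

```bash
python3 - <<'E'
from h import *
o=monitor.observe();w=snapshot('wrist')
import pickle;pickle.dump((o,w),open('w1.pkl','wb'))
save('w1',w['frame'])
print(o['position'],o['tcp_rot'],o['joints'],o['clock'],w['hand_eye'])
E
```

```text
[ 0.51701851 -0.29335038  0.23086809] [ 1.79956414e+02  2.84377321e-02 -8.25078999e+01] [-1.39813013e+01  1.91152462e+01 -4.02424494e+00 -1.14234193e-02
 -6.69114798e+01  2.14778966e+01] 3.1 [[-3.36221871e-04 -9.51815641e-01 -3.06670626e-01  7.75312723e-02]
 [ 9.99999892e-01 -4.18450754e-04  2.02386967e-04 -3.08814405e-04]
 [-3.20961636e-04 -3.06670525e-01  9.51815679e-01 -1.43836400e-01]
 [ 0.00000000e+00  0.00000000e+00  0.00000000e+00  1.00000000e+00]]
```

View pics/w1.png

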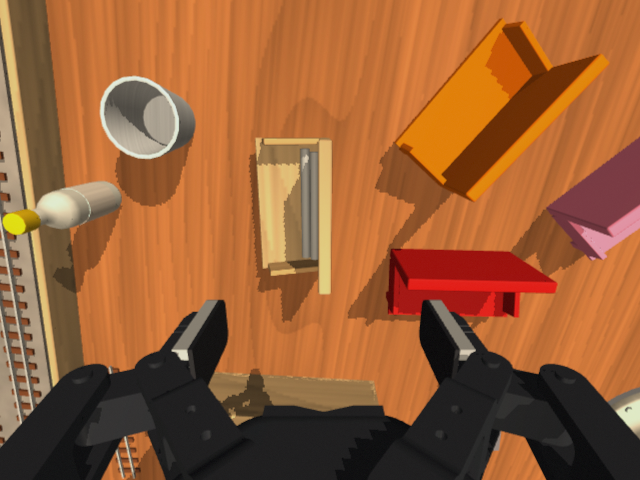

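Wrist view: board top face from (325,140) to (325,293), both rods lying in the tray at (304–316,150–260).

```bash
cat >> h.py <<'E'
def wT(o,w):
    T=np.eye(4);T[:3,:3]=R.from_euler('xyz',o['tcp_rot'],degrees=True).as_matrix();T[:3,3]=o['position'];return T@w['hand_eye']
E
python3 - <<'E'
from h import *
import pickle
o,w=pickle.load(open('w1.pkl','rb'));K=w['camera_matrix'];T=wT(o,w)
a,b=[ray(K,T,*p,.088) for p in [(325.3,140.5),(325.3,293.5)]]
print(a,b,np.linalg.norm(a-b),(a+b)/2,np.degrees(np.arctan2(*(b-a)[1::-1])))
r=R.from_euler('xyz',o['tcp_rot'],degrees=True)
g=(a+b)/2;g[2]=.045
print(r.inv().apply(g-o['position'])*100)
E
```

```text
[ 0.52450618 -0.3626339   0.088     ] [ 0.50601859 -0.22375957  0.088     ] 0.14009950356238557 [ 0.51526238 -0.29319673  0.088     ] 97.58289071433998
[-0.02890669  0.1579702  18.58695101]
```

Request:
{"op": "arm_command", "data": {"rows": [[[1, 0, 0.2, 2.5, 0, 0, 0], [1, 0, 0, 2.5, 0, 0, 0], [1, 0, 0, 2.5, 0, 0, 0], [1, 0, 0, 2.5, 0, 0, 0], [1, 0, 0, 2.5, 0, 0, 0], [1, 0, 0, 2.0, 0, 0, 0], [1, 0, 0, 1.5, 0, 0, 0], [1, 0, 0, 1.3, 0, 0, 0], [1, 0, 0, 0.8, 0, 0, 0], [1, 0, 0, 0.4, 0, 0, 0], [1, 0, 0, 0, 0, 0, 0]]]}}

```text
clock: 4.07
position: [0.5149, -0.2936, 0.0456]
tcp_rot: [179.9, 0.0, -82.6]
ft_force: [0.8, -0.1, 0.1]
gripper_width: 0.0854
gripper_force: 0.0
```

Request:
{"op": "arm_command", "data": {"rows": [[[0, 0, 0, 0, 0, 0, 0], [0, 0, 0, 0, 0, 0, 0], [0, 0, 0, 0, 0, 0, 0], [0, 0, 0, 0, 0, 0, 0], [0, 0, 0, 0, 0, 0, 0], [0, 0, 0, 0, 0, 0, 0], [0, 0, 0, 0, 0, 0, 0], [0, 0, 0, 0, 0, 0, 0], [0, 0, 0, 0, 0, 0, 0], [0, 0, 0, 0, 0, 0, 0]]], "squeeze": 60}}

```text
clock: 4.9
position: [0.5158, -0.2938, 0.0468]
tcp_rot: [-179.9, -0.0, -82.6]
ft_force: [0.5, 0.6, 2.6]
gripper_width: 0.0113
gripper_force: 59.3
```

Request:
{"op": "arm_command", "data": {"rows": [[[0, 0, 0, -0.4, 0, 0, 0], [0, 0, 0, -0.8, 0, 0, 0], [0, 0, 0, -1.2, 0, 0, 0], [0, 0, 0, -1.8, 0, 0, 0], [0, 0, 0, -2.2, 0, 0, 0], [0, 0, 0, -2.2, 0, 0, 0], [0, 0, 0, -2.2, 0, 0, 0], [0, 0, 0, -2.0, 0, 0, 0], [0, 0, 0, -1.4, 0, 0, 0], [0, 0, 0, -0.8, 0, 0, 0], [0, 0, 0, -0.4, 0, 0, 0], [0, 0, 0, 0, 0, 0, 0]]]}}

```text
clock: 5.9
position: [0.515, -0.2936, 0.2005]
tcp_rot: [-180.0, 0.0, -82.7]
ft_force: [0.4, 0.7, -3.2]
gripper_width: 0.0114
gripper_force: 58.6
```

Request:
{"op": "arm_command", "data": {"rows": [[[0, 0, 0, 0, 0, 0, -1], [0, 0, 0, 0, 0, 0, -2], [0, 0, 0, 0, 0, 0, -3], [0, 0, 0, 0, 0, 0, -4], [0, 0, 0, 0, 0, 0, -5], [0, 0, 0, 0, 0, 0, -5], [0, 0, 0, 0, 0, 0, -5], [0, 0, 0, 0, 0, 0, -5], [0, 0, 0, 0, 0, 0, -5], [0, 0, 0, 0, 0, 0, -5], [0, 0, 0, 0, 0, 0, -5], [0, 0, 0, 0, 0, 0, -5]]]}}

```text
clock: 6.9
position: [0.5145, -0.2934, 0.1985]
tcp_rot: [180.0, 0.2, -32.4]
ft_force: [-0.3, 0.2, -4.4]
gripper_width: 0.0113
gripper_force: 58.6
```

Request:
{"op": "arm_command", "data": {"rows": [[[0, 0, 0, 0, 0, 0, -5], [0, 0, 0, 0, 0, 0, -5], [0, 0, 0, 0, 0, 0, -5], [0, 0, 0, 0, 0, 0, -5], [0, 0, 0, 0, 0, 0, -5], [0, 0, 0, 0, 0, 0, -4], [0, 0, 0, 0, 0, 0, -3], [0, 0, 0, 0, 0, 0, -2.2], [0, 0, 0, 0, 0, 0, -1.5], [0, 0, 0, 0, 0, 0, -0.5], [0, 0, 0, 0, 0, 0, 0], [0, 0, 0, 0, 0, 0, 0]]]}}

```text
clock: 7.9
position: [0.5149, -0.2936, 0.1995]
tcp_rot: [-180.0, 0.1, 3.5]
ft_force: [-0.0, 0.2, -3.5]
gripper_width: 0.0112
gripper_force: 58.6
```

```bash
python3 - <<'E'
from h import *
o=monitor.observe();w=snapshot('wrist')
import pickle;pickle.dump((o,w),open('w2.pkl','wb'))
save('w2',w['frame']);print(o['position'],o['tcp_rot'],o['joints'],o['clock'])
E
```

```text
[ 0.51491641 -0.29357538  0.19945737] [-1.79964422e+02  8.57829524e-02  3.52383842e+00] [-1.40529087e+01  2.03331672e+01 -6.91521315e+00 -9.00468412e-03
 -6.28441420e+01  1.07580837e+02] 7.9
```

View pics/w2.png

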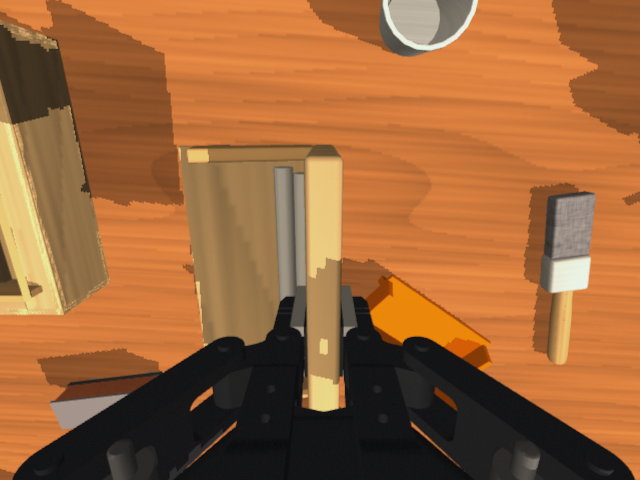

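Request:
{"op": "arm_command", "data": {"rows": [[[0, 0.08, -0.5, 0, 0, 0, 0], [0, 0.16, -1.0, 0, 0, 0, 0], [0, 0.25, -1.6, 0, 0, 0, 0], [0, 0.35, -2.2, 0, 0, 0, 0], [0, 0.41, -2.6, 0, 0, 0, 0], [0, 0.44, -2.8, 0, 0, 0, 0], [0, 0.44, -2.8, 0, 0, 0, 0], [0, 0.41, -2.6, 0, 0, 0, 0], [0, 0.35, -2.2, 0, 0, 0, 0], [0, 0.25, -1.6, 0, 0, 0, 0], [0, 0.17, -1.1, 0, 0, 0, 0], [0, 0.1, -0.6, 0, 0, 0, 0]]]}}

```text
clock: 8.95
position: [0.5359, -0.0742, 0.2006]
tcp_rot: [-180.0, -0.0, 3.7]
ft_force: [0.1, 0.3, -3.8]
gripper_width: 0.0114
gripper_force: 58.6
```

```bash
python3 - <<'E'
from h import *
o=monitor.observe();t=snapshot('top');w=snapshot('wrist')
f=lambda im,x,y,ww,h,k:cv2.resize(im[y:y+h,x:x+ww],(ww*k,h*k),interpolation=cv2.INTER_CUBIC)
print(o['position'],o['tcp_rot'],o['joints'],o['clock'])
save('w3',np.hstack([f(t['frame'],250,70,133,150,3),cv2.resize(w['frame'],(400,300)).repeat(1,0)[:300].copy() if 0 else np.vstack([cv2.resize(w['frame'],(400,300)),np.zeros((150,400,3),np.uint8)])]))
E
```

```text
[ 0.53593259 -0.07420586  0.20055733] [-1.79987430e+02 -2.76454513e-02  3.65187232e+00] [ 9.29001168e+00  1.53295034e+01 -1.40788928e+01 -1.12443539e-02
 -6.05628576e+01  8.43673875e+01] 8.95
```

View pics/w3.png

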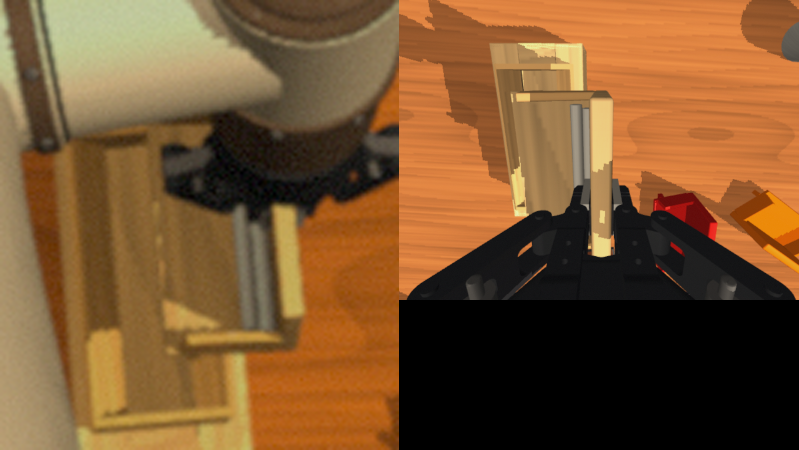

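Request:
{"op": "arm_command", "data": {"rows": [[[0, 0, 0, 0.3, 0, 0, 0], [0, 0, 0, 0.6, 0, 0, 0], [0, 0, 0, 0.8, 0, 0, 0], [0, 0, 0, 0.9, 0, 0, 0], [0, 0, 0, 0.9, 0, 0, 0], [0, 0, 0, 0.8, 0, 0, 0], [0, 0, 0, 0.5, 0, 0, 0], [0, 0, 0, 0.3, 0, 0, 0], [0, 0, 0, 0.1, 0, 0, 0], [0, 0, 0, 0, 0, 0, 0]]]}}

```text
clock: 9.88
position: [0.536, -0.076, 0.1482]
tcp_rot: [180.0, 0.0, 3.5]
ft_force: [-0.3, -0.9, -3.9]
gripper_width: 0.0111
gripper_force: 58.6
```

Request:
{"op": "arm_command", "data": {"rows": [[[0, 0, -0.06, 0, -1.5, 0, 0], [0, 0, -0.06, 0, -1.5, 0, 0], [0, 0, -0.06, 0, -1.5, 0, 0], [0, 0, -0.06, 0, -1.5, 0, 0], [0, 0, -0.06, 0, -1.5, 0, 0], [0, 0, -0.06, 0, -1.5, 0, 0], [0, 0, 0, 0, 0, 0, 0], [0, 0, 0, 0, 0, 0, 0]]]}}

```text
clock: 10.55
position: [0.5359, -0.072, 0.1484]
tcp_rot: [171.0, -0.0, 3.6]
ft_force: [0.2, 0.3, -4.1]
gripper_width: 0.0112
gripper_force: 58.6
```

```bash
cat >> h.py <<'E'
def edge():
    o=monitor.observe();r=R.from_euler('xyz',o['tcp_rot'],degrees=True).as_matrix()
    e=o['position']+r@np.array([0,-.070,.0235])
    a=np.radians(273.6);X=np.array([np.cos(a),np.sin(a)])
    d=e[:2]-[.531,.0024]
    print('edge X,along,z mm',1000*d@X,1000*d@[-X[1],X[0]],1000*(e[2]-.07),'tilt',np.degrees(np.arcsin(r[2,1])),o['joints'].round(1),o['clock'],o['ft_force'].round(1))
E
python3 -c "
from h import *
edge()"
```

```text
edge X,along,z mm 9.094115747146777 0.2509360174832626 44.32068422847474 tilt 8.957361757843818 [ 14.3  17.8 -23.7  11.4 -50.7  71.9] 10.55 [ 0.2  0.3 -4.1]
```

As planned. Tip about the front edge.

Request:
{"op": "arm_command", "data": {"rows": [[[0, 0, -0.1, -0.3, -2.5, 0, 0], [0, 0, -0.1, -0.3, -2.5, 0, 0], [0, 0, -0.1, -0.3, -2.5, 0, 0], [0, 0, -0.1, -0.3, -2.5, 0, 0], [0, 0, -0.1, -0.3, -2.5, 0, 0], [0, 0, -0.1, -0.3, -2.5, 0, 0], [0, 0, -0.1, -0.3, -2.5, 0, 0], [0, 0, -0.1, -0.3, -2.5, 0, 0], [0, 0, -0.1, -0.3, -2.5, 0, 0], [0, 0, -0.1, -0.3, -2.5, 0, 0], [0, 0, -0.1, -0.3, -2.5, 0, 0], [0, 0, -0.1, -0.3, -2.5, 0, 0]]]}}

```text
clock: 11.55
position: [0.5351, -0.0475, 0.1772]
tcp_rot: [141.0, -0.2, 3.5]
ft_force: [0.5, 0.2, -1.6]
gripper_width: 0.0115
gripper_force: 59.2
```

Request:
{"op": "arm_command", "data": {"rows": [[[0, 0, -0.1, -0.3, -2.5, 0, 0], [0, 0, -0.1, -0.3, -2.5, 0, 0], [0, 0, -0.1, -0.3, -2.5, 0, 0], [0, 0, -0.1, -0.3, -2.5, 0, 0], [0, 0, 0, 0, 0, 0, 0], [0, 0, 0, 0, 0, 0, 0], [0, 0, 0, 0, 0, 0, 0], [0, 0, 0, 0, 0, 0, 0], [0, 0, 0, 0, 0, 0, 0], [0, 0, 0, 0, 0, 0, 0], [0, 0, 0, 0, 0, 0, 0], [0, 0, 0, 0, 0, 0, 0]]]}}

```text
clock: 12.55
position: [0.5335, -0.0368, 0.1825]
tcp_rot: [131.0, -0.0, 3.5]
ft_force: [0.1, 0.1, -1.2]
gripper_width: 0.0119
gripper_force: 59.2
```

```bash
python3 - <<'E'
from h import *
edge()
s=snapshot('scene');w=snapshot('wrist')
save('tip',np.hstack([cv2.resize(s['frame'][150:400,230:530],(480,400)),cv2.resize(w['frame'],(320,240),interpolation=cv2.INTER_AREA)if 0 else cv2.resize(w['frame'][0:400,100:420],(320,400))]))
E
```

```text
edge X,along,z mm 11.11590598078216 0.08220159433925145 44.27249977426007 tilt 48.98277838805216 [ 31.4  23.4 -35.4  46.1 -67.7  29.6] 12.55 [ 0.1  0.1 -1.2]
```

View pics/tip.png

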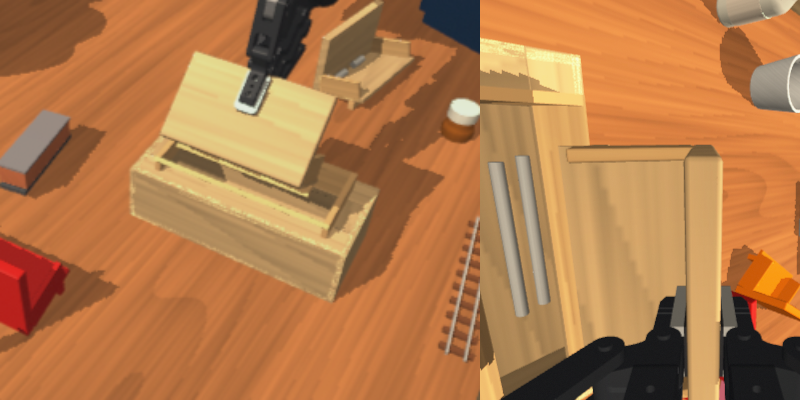

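Tray is empty, both rods lie inside the box seen through the slot (wrist crop (507,240), (533,230)). Lift clear and level the tray.

Request:
{"op": "arm_command", "data": {"rows": [[[0, 0, 0.5, -0.4, 0, 0, 0], [0, 0, 0.9, -0.8, 0, 0, 0], [0, 0, 1.1, -1.0, 0, 0, 0], [0, 0, 1.1, -1.0, 0, 0, 0], [0, 0, 0.9, -0.8, 0, 0, 0], [0, 0, 0.5, -0.4, 0, 0, 0], [0, 0, 0, 0, 0, 0, 0]]]}}

```text
clock: 13.23
position: [0.534, -0.036, 0.2508]
tcp_rot: [131.1, -0.2, 3.6]
ft_force: [0.8, 0.6, -2.3]
gripper_width: 0.0115
gripper_force: 59.2
```

Request:
{"op": "arm_command", "data": {"rows": [[[0, 0, 0.15, 0.4, 3, 0, 0], [0, 0, 0.2, 0.6, 5, 0, 0], [0, 0, 0.2, 0.6, 5, 0, 0], [0, 0, 0.2, 0.6, 5, 0, 0], [0, 0, 0.2, 0.6, 5, 0, 0], [0, 0, 0.2, 0.6, 5, 0, 0], [0, 0, 0.2, 0.6, 5, 0, 0], [0, 0, 0.2, 0.6, 5, 0, 0], [0, 0, 0.2, 0.6, 5, 0, 0], [0, 0, 0.15, 0.4, 4, 0, 0], [0, 0, 0.1, 0.2, 2, 0, 0], [0, 0, 0, 0, 0, 0, 0]]]}}

```text
clock: 14.23
position: [0.5356, -0.0809, 0.207]
tcp_rot: [-179.9, 0.1, 3.3]
ft_force: [-0.1, -0.5, -1.9]
gripper_width: 0.0115
gripper_force: 59.0
```

```bash
python3 - <<'E'
from h import *
edge()
o=monitor.observe();r=R.from_euler('xyz',o['tcp_rot'],degrees=True)
print(o['position'],o['tcp_rot'],r.inv().apply(np.array([.54,-.22,.0475])-o['position'])*100)
E
```

```text
edge X,along,z mm 13.394596455076611 -0.4285687588347202 113.5379455023876 tilt -0.06399390316809676 [  8.5  15.1 -13.3  -0.1 -61.7  84.9] 14.2333 [-0.1 -0.5 -1.9]
[ 0.53555352 -0.0808988   0.20695968] [-1.79936006e+02  1.41977663e-01  3.34201171e+00] [-0.32749829 13.9301868  15.93127924]
```

Request:
{"op": "arm_command", "data": {"rows": [[[0, 0, 0.7, 0, 0, 0, 0], [0, 0, 1.5, 0, 0, 0, 0], [0, 0, 2.3, 0, 0, 0, 0], [0, 0, 2.5, 0, 0, 0, 0], [0, 0, 2.5, 0, 0, 0, 0], [0, 0, 2.3, 0, 0, 0, 0], [0, 0, 1.5, 0, 0, 0, 0], [0, 0, 0.7, 0, 0, 0, 0], [0, 0, 0, 0, 0, 0, 0]]]}}

```text
clock: 14.98
position: [0.5444, -0.22, 0.2072]
tcp_rot: [180.0, 0.1, 3.5]
ft_force: [0.4, 0.1, -1.4]
gripper_width: 0.0112
gripper_force: 59.1
```

Request:
{"op": "arm_command", "data": {"rows": [[[0, 0, 0, 0.8, 0, 0, 0], [0, 0, 0, 1.8, 0, 0, 0], [0, 0, 0, 2.5, 0, 0, 0], [0, 0, 0, 2.5, 0, 0, 0], [0, 0, 0, 2.5, 0, 0, 0], [0, 0, 0, 2.0, 0, 0, 0], [0, 0, 0, 1.5, 0, 0, 0], [0, 0, 0, 0.9, 0, 0, 0], [0, 0, 0, 0.5, 0, 0, 0], [0, 0, 0, 0.3, 0, 0, 0], [0, 0, 0, 0.2, 0, 0, 0], [0, 0, 0, 0, 0, 0, 0]]]}}

```text
clock: 15.98
position: [0.5452, -0.219, 0.0533]
tcp_rot: [180.0, -0.1, 3.6]
ft_force: [0.2, -0.2, -1.4]
gripper_width: 0.0112
gripper_force: 59.1
```

Request:
{"op": "arm_command", "data": {"rows": [[[0, 0, 0, 0.15, 0, 0, 0], [0, 0, 0, 0.15, 0, 0, 0], [0, 0, 0, 0.1, 0, 0, 0], [0, 0, 0, 0.1, 0, 0, 0], [0, 0, 0, 0, 0, 0, 0], [0, 0, 0, 0, 0, 0, 0]]]}}

```text
clock: 16.48
position: [0.5448, -0.2193, 0.0479]
tcp_rot: [180.0, -0.0, 3.5]
ft_force: [-0.1, 0.6, -1.0]
gripper_width: 0.0112
gripper_force: 59.1
```

Request:
{"op": "arm_command", "data": {"rows": [[[0, 0, 0, 0.1, 0, 0, 0], [0, 0, 0, 0.05, 0, 0, 0], [0, 0, 0, 0, 0, 0, 0], [0, 0, 0, 0, 0, 0, 0]]]}}

```text
clock: 16.82
position: [0.545, -0.2193, 0.0468]
tcp_rot: [180.0, -0.0, 3.6]
ft_force: [-0.7, -0.2, 1.7]
gripper_width: 0.0113
gripper_force: 59.6
```

Contact (force rose about 3 N). Release gradually and withdraw.

Request:
{"op": "arm_command", "data": {"rows": [[[0.2, 0, 0, 0, 0, 0, 0], [0.3, 0, 0, 0, 0, 0, 0], [0.5, 0, 0, 0, 0, 0, 0], [0.7, 0, 0, 0, 0, 0, 0], [0.9, 0, 0, 0, 0, 0, 0], [1, 0, 0, 0, 0, 0, 0], [1, 0, 0, 0, 0, 0, 0], [1, 0, 0, 0, 0, 0, 0], [1, 0, 0, 0, 0, 0, 0]]]}}

```text
clock: 17.57
position: [0.5448, -0.2192, 0.0463]
tcp_rot: [180.0, 0.0, 3.5]
ft_force: [-0.1, 0.3, 0.4]
gripper_width: 0.0851
gripper_force: 0.0
```

Request:
{"op": "arm_command", "data": {"rows": [[[1, 0, 0, -0.7, 0, 0, 0], [1, 0, 0, -1.5, 0, 0, 0], [1, 0, 0, -2.0, 0, 0, 0], [1, 0, 0, -2.5, 0, 0, 0], [1, 0, 0, -2.5, 0, 0, 0], [1, 0, 0, -2.5, 0, 0, 0], [1, 0, 0, -2.5, 0, 0, 0], [1, 0, 0, -2.0, 0, 0, 0], [1, 0, 0, -1.0, 0, 0, 0], [1, 0, 0, 0, 0, 0, 0], [1, 0, 0, 0, 0, 0, 0]]]}}

```text
clock: 18.48
position: [0.5445, -0.2189, 0.2181]
tcp_rot: [-180.0, -0.0, 3.5]
ft_force: [-0.4, 0.8, -0.4]
gripper_width: 0.0854
gripper_force: 0.0
```

```bash
python3 - <<'E'
from h import *
s=snapshot('scene');t=snapshot('top')
save('end',np.hstack([cv2.resize(s['frame'][150:470,180:500],(400,400)),cv2.resize(t['frame'][80:240,250:410],(400,400))]))
E
```

```text
(no output)
```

View pics/end.png

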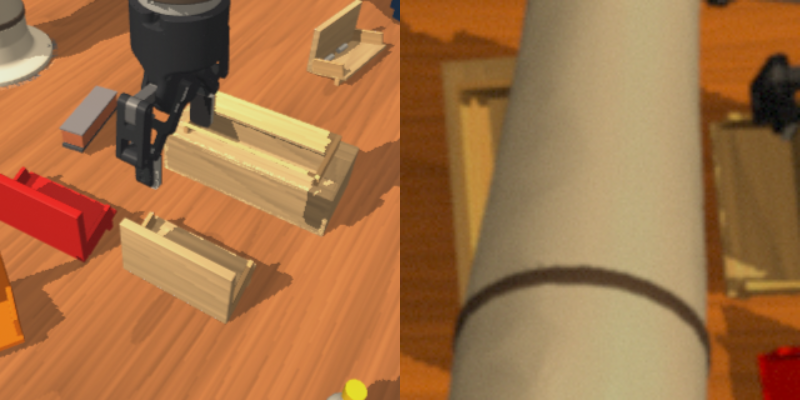

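The tray stands upright and free at (185,265). The arm hides the slot from above, so I'll move the wrist camera over the box for one look at the rods.

Request:
{"op": "arm_command", "data": {"rows": [[[1, -1, -2, -1, 0, 0, 0], [1, -1, -2, -1, 0, 0, 0], [1, -1, -2, -1, 0, 0, 0], [1, -1, -2, -1, 0, 0, 0], [1, -1, -2, -1, 0, 0, 0], [1, -1, -2, -1, 0, 0, 0], [1, -1, -2, -1, 0, 0, 0], [1, -1, -2, 0, 0, 0, 0], [1, -1, -2, 0, 0, 0, 0], [1, -1, -2, 0, 0, 0, 0], [1, -1, -2, 0, 0, 0, 0], [1, 0, 0, 0, 0, 0, 0]]]}}

```text
clock: 19.58
position: [0.4193, -0.0047, 0.2871]
tcp_rot: [-180.0, 0.2, 3.7]
ft_force: [0.4, -0.7, 0.6]
gripper_width: 0.0852
gripper_force: 0.0
```

```bash
python3 - <<'E'
from h import *
save('chk',snapshot('wrist')['frame'])
E
```

```text
(no output)
```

View pics/chk.png

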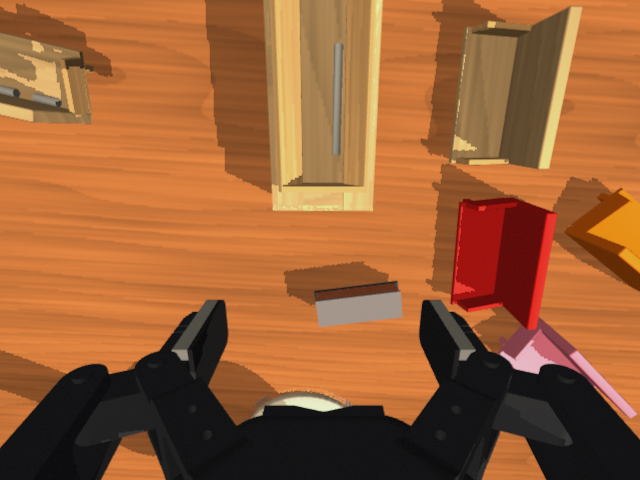

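The upright tray at (510,95) is empty. One rod is visible on the box floor at (338,100). The other was seen inside after tipping, none lies on the table, and it has presumably rolled under the box top.

```bash
python3 -c "
from plant import ticket
print(ticket.close_job())"
```

```text
the job is handed in; nothing more can be done
None
```

The job is handed in at about 20 s of the 58 s allowed: I tipped both rods through the slot and left the empty tray upright and released on the table; both rods were seen in the box right after tipping, though only one was still visible in the last picture.

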